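# Kitting pickups, knobs and jack for two instruments

### The job

Make up the two parts kits from the stock on the newspaper: in the tray with two cut-outs the long narrow pickup and the plain barrel knob, and in the tray with three cut-outs the wide metal pickup, the skirted knob and the jack on its square plate. Set each part down upright and fully home in the cut-out of its own shape, without dropping it in from a height, and leave the spare tuning machine lying where it is.

Things in the scene. Friction and masses are not known exactly. Their poses are not given: they have to be found in the camera images.
- bass_tray: Tray with two cut-outs: fixed dark foam slab, 120 mm (its x) x 134 (y) x 11 high, left or right of the stock, turned up to 0.3 rad. Origin: centre of its underside, z up. Cut-outs 7 mm deep, pale floor 4 mm above the underside: slot for the long pickup 33 (x) x 106 (y) centred at x +27, y 0; round hole for the barrel knob, 34 across, centred at x -32, y -30.
- guitar_tray: Tray with three cut-outs: fixed dark foam slab, 140 mm (its x) x 156 (y) x 11 high, across the stock from the other, turned likewise. Origin: centre of its underside, z up. Cut-outs 7 mm deep, floor 4 mm above the underside: wide pickup 52 (x) x 84 (y) centred at x +30, y 0; skirted knob round 46 across at x -34, y -40; jack plate 50 x 50 at x -34, y +40.
- long_pickup_mid (a point): Loose long narrow pickup, a black bar with round ends and eight small steel poles on top, 19 mm (its x) x 92 mm (its y) x 22 mm high, 80 to 145 g. Point at its centre, half-way up (11 mm above its underside); z up, y along its length. Either way round will do in the slot.
- wide_pickup_mid (a point): Loose wide pickup, a rectangular metal-covered block with a row of six dots, 38 mm (its x) x 70 mm (its y) x 22 mm high, 95 to 170 g. Point at its centre, half-way up (11 mm above its underside); z up, y along its length. Either way round will do in the rectangle.
- barrel_knob_mid (a point): Loose plain barrel knob, a bare steel cylinder 20 mm across and 24 mm high, standing upright. Point at its centre, half-way up (12 mm above its underside); z up.
- skirt_knob_mid (a point): Loose skirted knob, black plastic with a pale metal top disc: a skirt 32 mm across and 6 mm high, above it a slightly tapered grip 23 mm across at the foot and 21 mm at the top; 24 mm high in all, standing upright. Point on its axis, half-way up (12 mm above its underside); z up.
- jack_plate_mid (a point): Loose jack socket on a square steel plate: plate 36 x 36 mm and 4 mm thick lying flat, with an upright steel barrel 16 mm across in its middle, reaching 24 mm above the underside. Point on the barrel's axis, 12 mm above the underside; z up, x and y along the plate's edges. Goes in any of four ways round, square with its cut-out.
- tuner_mid (a point): Loose spare tuning machine lying among the stock, to be left alone: steel gear case 16 x 26 mm and 14 mm high with a short post on top (28 mm high in all) and a flat cream wing button out at its -y end (40 mm from the point). Point at the centre of the gear case, 7 mm above the table; z up.
Mind the look-alikes: they are no part of the job. Leave any purple look-alike of the part that bears jack_plate_mid alone. Leave any green or yellow look-alike of the part that bears wide_pickup_mid alone.

How it is judged:
At the end, for the whole second after the job is handed in: All five parts lie at rest, released and upright (within 0.12 rad) in their own cut-outs: each centre within 10.5 mm of the cut-out's centre along the tray's x and y, and within 3 mm of the height it has when its underside rests on the cut-out's floor (x of long_pickup_mid in the frame of bass_tray between 0.0165 and 0.0375 m and y of long_pickup_mid in the frame of bass_tray between -0.0105 and 0.0105 m and z of long_pickup_mid in the frame of bass_tray between 0.012 and 0.018 m and angle between each of long_pickup_mid, barrel_knob_mid, wide_pickup_mid, skirt_knob_mid, jack_plate_mid's own z axis and vertical below 0.12 rad and linear speed of each of long_pickup, barrel_knob, wide_pickup, skirt_knob, jack_plate below 0.02 m/s and x of barrel_knob_mid in the frame of bass_tray between -0.0425 and -0.0215 m and y of barrel_knob_mid in the frame of bass_tray between -0.0405 and -0.0195 m and z of barrel_knob_mid in the frame of bass_tray between 0.013 and 0.019 m and x of wide_pickup_mid in the frame of guitar_tray between 0.0195 and 0.0405 m and y of wide_pickup_mid in the frame of guitar_tray between -0.0105 and 0.0105 m and z of wide_pickup_mid in the frame of guitar_tray between 0.012 and 0.018 m and x of skirt_knob_mid in the frame of guitar_tray between -0.0445 and -0.0235 m and y of skirt_knob_mid in the frame of guitar_tray between -0.0505 and -0.0295 m and z of skirt_knob_mid in the frame of guitar_tray between 0.013 and 0.019 m and x of jack_plate_mid in the frame of guitar_tray between -0.0445 and -0.0235 m and y of jack_plate_mid in the frame of guitar_tray between 0.0295 and 0.0505 m and z of jack_plate_mid in the frame of guitar_tray between 0.013 and 0.019 m); the robot touches nothing.
It fails at once if the spare tuning machine was moved by more than 25 mm (distance of tuner_mid from where it was at the start of the episode above 0.025 m).
It fails at once if a part was dropped from well above its place (falling freely faster than 0.85 m/s, some 40 mm of fall) ((linear speed of long_pickup above 0.85 m/s and contact force between long_pickup and the fingers below 0.01 N) or (linear speed of wide_pickup above 0.85 m/s and contact force between wide_pickup and the fingers below 0.01 N) or (linear speed of barrel_knob above 0.85 m/s and contact force between barrel_knob and the fingers below 0.01 N) or (linear speed of skirt_knob above 0.85 m/s and contact force between skirt_knob and the fingers below 0.01 N) or (linear speed of jack_plate above 0.85 m/s and contact force between jack_plate and the fingers below 0.01 N)).
It also fails if it takes over 109 s, if anything falls off the work surface, if the arm or the gripper's body presses on something with over 40 N, if the wrist force passes 120 N, or if a joint passes its speed limit or range.

### The arm

A 6-joint arm with a two-finger parallel gripper is mounted at the origin on the work surface. World frame = base frame: x ahead of the robot, y to its left, z up, the work surface at z = 0. Lengths are in m, angles in rad, forces in N, time in s.
With the tool pointing down it reaches from about 0.375 to 0.975 m from the base axis. Payload 3.8 kg.
Tool frame: the origin (TCP) lies at the very end of the fingers, on their centre line; the grasp point (between the pads) lies 19 mm behind it; z points along the fingers, y is the line along which they close (so a half turn about z gives the same grasp; the last joint's range is limited). The gripper opens to 88 mm and grips with 3 to 60 N. Pads are 18 mm wide; open, the fingers measure 123 mm over their backs; the gripper's body (75 mm by 187 mm) begins 45 mm behind the grasp point.
Start: joints at [-1.264, 0.264, 1.604, -0, 1.274, -0.037], TCP at [0.228, -0.635, 0.239] pointing down, gripper open.
Joint ranges: [-2.63, 2.63], [-0.94, 2.18], [0.31, 2.57], [-1.31, 4.45], [0, 2.66], [-2.55, 2.55]. Speed limits (rad/s): [2.57, 2.57, 3.14, 3.14, 3.14, 3.14].

### API

Orientations are given as a 3x3 rotation matrix whose columns are the frame's x, y, z axes.
In Python, from bench import r, grab_frame, get_calibration, close_job, models gives the robot as it stands. Calls block until the motion is done:
- r.reach(position, orientation): joint-space move of the TCP to a pose.
- r.move_l(position, ori=None, feed=0.15): straight line of the TCP; ori=None keeps the orientation; feed is the mean speed in m/s.
- r.movej(angles): joint-space move.
- r.move_gripper(opening): finger opening in m; the grip force is fixed at half the most; returns when the fingers have stopped.
- r.dwell(seconds).
- r.inverse_kinematics(position, orientation): joint angles nearest the present ones, or None.
- r.get_obs(): the state.
- grab_frame(name): name is "side" or "top"; returns the picture (384x512x3 uint8, red, green, blue); there is no depth.
- get_calibration(name): a dict with "intrinsics" (3x3 intrinsics, pixels), "eye" and "orientation" of the camera in the world. Camera axes: x right, y down, z forward; pixel columns grow to the right and rows downward; lengths in m; the calibration is good to about 2 mm. A picture is of the moment at which its call begins. get_calibration takes no time and is no camera call.
A pose or a line that the arm cannot do raises r.IKError and nothing moves.
- close_job(): hands the job in; it is judged then, once.
Trained networks look in the newest picture that a camera, given by its name, has taken for a name from the list of things; names that differ only in an ending like _2 or _b are one class to them, and where a whole thing is asked for, a point or a joint stands for the part that bears it (a point fixed in the world has none). Each returns a list of dicts, best first, with "confidence" (0 to 1); they miss things now and then, are a little off and sometimes report something else, mostly with a low value. They report only what shows in the picture. A call takes as long as a camera call. They do not tell look-alikes from the thing itself.
- models.find_in(thing, camera): "extent" ([left, top, right, bottom] in pixels, round what is visible of it).
- models.mark_of(thing, camera): "location" ([column, row] in pixels: a listed point, or the origin of a listed thing).
The state is a dict: "time_s": time; "q": joint angles; "dq": joint speeds; "effort": joint torques, N m; "tcp_pos": TCP position; "orientation": TCP orientation; "contact_force": force on the tool from outside, world axes, zero at the start; "torque": the same for the moment, N m; "opening": finger opening in m; "grasp_force": force on a finger pad.
Only numpy, scipy, OpenCV 4.12 (cv2) and the standard library are available. Lean on these libraries where they do the work, as an engineer would, in place of code of your own. Each camera call takes 0.05 s, during which the arm holds its last target. There are 200 camera calls.

## Working session

There is one attempt and no reset: what is moved stays moved. The work goes in short steps, each a Python script; the robot and the scene stay as the last script left them, time stands still between calls to the robot, and variables do not carry over. Pictures are saved under pics/ and viewed, at most 14 in all, crops included, and the job is handed in when it is done.

```bash
mkdir -p pics; ls; python3 - <<'E'
from bench import r, grab_frame, get_calibration, models
import cv2, numpy as np
for c in ("top","side"):
    im=grab_frame(c); cv2.imwrite(f"pics/{c}0.png",cv2.resize(im[:,:,::-1],(800,600),interpolation=cv2.INTER_CUBIC))
    k=get_calibration(c); print(c,np.round(k["intrinsics"],1).tolist(),np.round(k["eye"],3),np.round(k["orientation"],3).tolist())
    for t in ["bass_tray","guitar_tray","long_pickup_mid","wide_pickup_mid","barrel_knob_mid","skirt_knob_mid","jack_plate_mid","tuner_mid"]:
        print(t,[(np.round(d["location"],1).tolist(),round(d["confidence"],2)) for d in models.mark_of(t,c)])
print(r.get_obs()["time_s"])
E
```

```text
pics
top [[390.4, 0.0, 254.1], [0.0, 390.4, 185.5], [0.0, 0.0, 1.0]] [ 0.358 -0.021  1.078] [[-0.026, -0.986, 0.166], [-0.999, 0.029, 0.02], [-0.024, -0.166, -0.986]]
bass_tray [([348.3, 198.2], 0.59)]
guitar_tray [([154.2, 205.5], 0.62)]
long_pickup_mid [([230.6, 223.4], 0.79)]
wide_pickup_mid [([374.5, 145.8], 0.89), ([289.5, 252.3], 0.66), ([281.4, 173.7], 0.56)]
barrel_knob_mid [([279.0, 216.3], 0.61)]
skirt_knob_mid [([228.6, 141.8], 0.56)]
jack_plate_mid [([201.7, 155.9], 0.63), ([255.1, 128.7], 0.6), ([226.4, 176.8], 0.48)]
tuner_mid [([277.7, 141.8], 0.47)]
side [[368.0, 0.0, 254.1], [0.0, 368.0, 190.5], [0.0, 0.0, 1.0]] [0.298 0.4   0.618] [[-0.891, -0.353, 0.286], [-0.454, 0.674, -0.582], [0.013, -0.649, -0.761]]
bass_tray [([301.2, 141.2], 0.56)]
guitar_tray [([175.1, 348.6], 0.56)]
long_pickup_mid [([264.5, 255.9], 0.69), ([242.8, 181.1], 0.33)]
wide_pickup_mid [([260.1, 109.3], 0.75), ([239.3, 183.5], 0.57), ([336.7, 208.2], 0.56)]
barrel_knob_mid [([287.7, 197.7], 0.68), ([177.0, 347.3], 0.48)]
skirt_knob_mid [([169.2, 211.2], 0.62)]
jack_plate_mid [([168.9, 182.0], 0.7), ([158.7, 244.6], 0.67), ([207.3, 230.8], 0.51)]
tuner_mid [([202.3, 167.8], 0.63)]
0.9
```

View pics/top0.png

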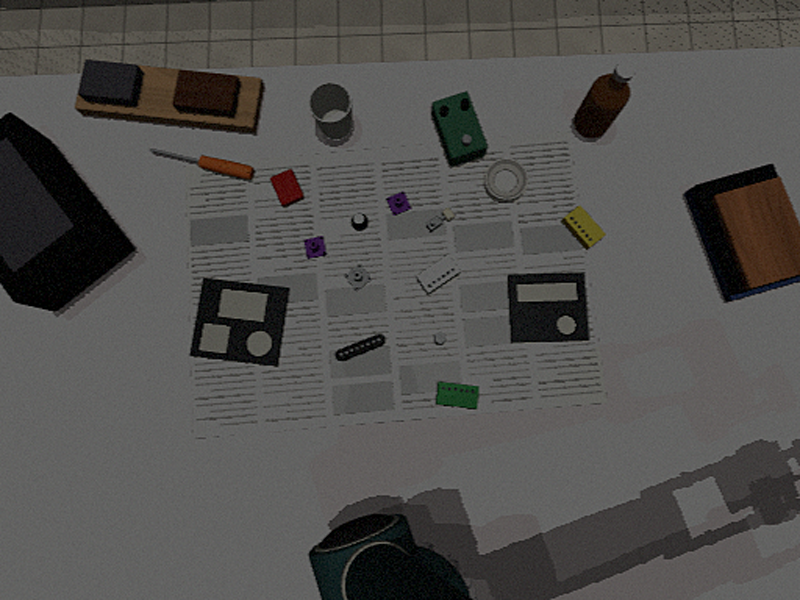

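View pics/side0.png

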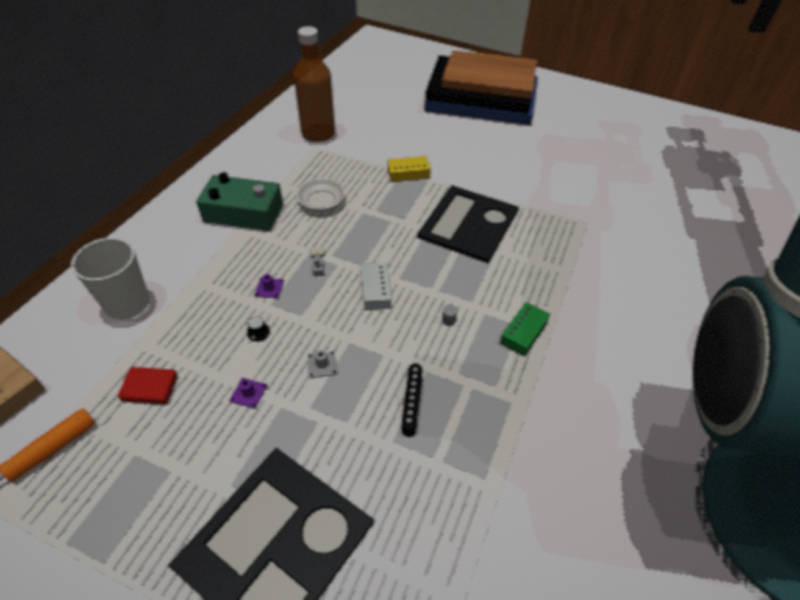

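The top picture shows the bass tray at 512-px (348,198) and the guitar tray at (154,205). The true wide pickup is the white one at (281,174), with green and yellow look-alikes nearby. The true jack is the steel one at (226,177), and the other two are purple. The skirt knob is at (229,142), the barrel at (279,216), the long pickup at (231,223) and the tuner at (278,142). The side view agrees.

```bash
cat > h.py <<'E'
from bench import r, grab_frame, get_calibration, models, close_job
import cv2, numpy as np
def cal(c):
    k=get_calibration(c); return np.array(k["intrinsics"]),np.array(k["eye"]),np.array(k["orientation"])
def back(c,px,z):
    K,e,R=cal(c); d=R@np.linalg.inv(K)@[px[0],px[1],1]; return (e+d*(z-e[2])/d[2])[:2]
def proj(c,P):
    K,e,R=cal(c); p=K@R.T@(np.array(P,float)-e); return p[:2]/p[2]
S=2000. # px per m in the rectified picture: col=(y0-y)*S, row=(x1-x)*S
def rect(c,im,z,x0,x1,y1,y0):
    src=np.float32([proj(c,(x,y,z)) for x,y in((x1,y0),(x1,y1),(x0,y1),(x0,y0))])
    w,h=int((y0-y1)*S),int((x1-x0)*S)
    M=cv2.getPerspectiveTransform(src,np.float32([[0,0],[w,0],[w,h],[0,h]]))
    return cv2.warpPerspective(im,M,(w,h),flags=cv2.INTER_CUBIC)
E
python3 - <<'E'
from h import *
T={"bass_tray":[.0,(348.3,198.2),(301.2,141.2)],"guitar_tray":[0,(154.2,205.5),(175.1,348.6)],"long":[.011,(230.6,223.4),(264.5,255.9)],"wide":[.011,(281.4,173.7),(239.3,183.5)],"barrel":[.012,(279,216.3),(287.7,197.7)],"skirt":[.012,(228.6,141.8),(169.2,211.2)],"jack":[.012,(226.4,176.8),(207.3,230.8)],"tuner":[.007,(277.7,141.8),(202.3,167.8)]}
ims={c:grab_frame(c) for c in("top","side")}
rows=[]
C={}
for n,(z,a,b) in T.items():
    A,B=back("top",a,z),back("side",b,z); C[n]=(A+B)/2; print(n,A.round(4),B.round(4))
for c in ims:
    row=[]
    for n,z in(("bass_tray",.011),("guitar_tray",.011),("long",.022),("wide",.022),("jack",.004)):
        h=.1 if "tray" in n else .06; x,y=C[n]
        m=rect(c,ims[c],z,x-h,x+h,y-h,y+h); cv2.imwrite(f"pics/r_{n}_{c}.png",m[:,:,::-1])
        m=cv2.convertScaleAbs(cv2.resize(m,(160,240)[0:1]*2 if 0 else (160,160)),alpha=1.5); row.append(m)
    rows.append(np.hstack(row))
cv2.imwrite("pics/rect0.png",np.vstack(rows)[:,:,::-1])
E
```

```text
bass_tray [ 0.4962 -0.2587] [ 0.4995 -0.271 ]
guitar_tray [0.4913 0.2817] [0.4908 0.2847]
long [0.4347 0.0678] [0.4351 0.071 ]
wide [ 0.5688 -0.0758] [ 0.564  -0.0669]
barrel [ 0.4504 -0.0648] [ 0.453  -0.0785]
skirt [0.665  0.0698] [0.6548 0.0677]
jack [0.5644 0.0774] [0.5599 0.0728]
tuner [ 0.6619 -0.069 ] [ 0.664  -0.0728]
```

View pics/rect0.png

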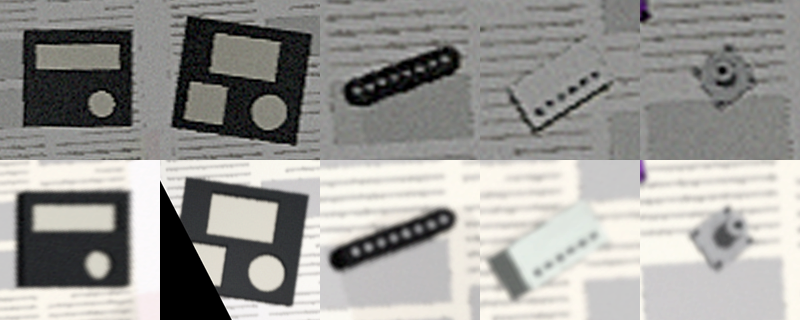

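The rectified crops show both trays clearly, at yaws near 0 and about -0.2 rad. The long, wide and jack parts are outlined well enough to segment.

```bash
cat > seg.py <<'E'
from h import *
G={"bass_tray":((.497,-.265),.011,.1,"dark"),"guitar_tray":((.491,.283),.011,.1,"dark"),"long":((.435,.069),.022,.06,"dark"),
"wide":((.566,-.071),.022,.06,"green"),"jack":((.562,.075),.004,.035,"grey"),"barrel":((.452,-.072),.024,.03,"grey"),"skirt":((.66,.069),.006,.03,"dark")}
def seg(c,im,n):
    (x,y),z,h,k=G[n]; m=rect(c,im,z,x-h,x+h,y-h,y+h)
    g=cv2.GaussianBlur(m,(0,0),2).astype(np.float32); v=g.mean(2); bg=np.percentile(v,80)
    if k=="dark": M=v<.45*bg
    elif k=="grey": M=v<.8*bg
    else:
        w=g/(v[...,None]+1); q=w[...,0]-w[...,2]; M=q<np.median(q)-.04
    M=cv2.morphologyEx(M.astype(np.uint8),cv2.MORPH_OPEN,np.ones((9,9)))
    nb,L,st,_=cv2.connectedComponentsWithStats(M)
    if nb<2: return m,None
    i=1+np.argmax(st[1:,4]); ct=max(cv2.findContours((L==i).astype(np.uint8),0,2)[0],key=cv2.contourArea)
    rr=cv2.minAreaRect(cv2.convexHull(ct)); b=cv2.boxPoints(rr)
    cv2.polylines(m,[b.astype(int)],1,(255,0,0),1)
    e=b[1]-b[0],b[2]-b[1]; l=max(e,key=np.linalg.norm); 
    yaw=np.arctan2(-l[0],-l[1])   # world angle of long side
    yaw=(yaw+np.pi/2)%np.pi-np.pi/2
    return m,(x+h-rr[0][1]/S, y+h-rr[0][0]/S, yaw, max(rr[1])/S,min(rr[1])/S)
E
python3 - <<'E'
from seg import *
rows=[]
for c in("top","side"):
    im=grab_frame(c); row=[]
    for n in G:
        m,p=seg(c,im,n); print(c,n,None if p is None else np.round(p,4))
        row.append(cv2.convertScaleAbs(cv2.resize(m,(200,200)),alpha=3 if c=="top" else 1))
    row.append(row[-1]*0); rows+=[np.hstack(row[:4]),np.hstack(row[4:])]
cv2.imwrite("pics/seg0.png",np.vstack(rows)[:600,:,::-1]); cv2.imwrite("pics/seg1.png",np.vstack(rows)[600:,:,::-1])
E
```

```text
top bass_tray [ 0.5002 -0.2612 -1.5708  0.1355  0.1205]
top guitar_tray [0.4906 0.2812 1.4289 0.1586 0.1413]
top long [ 0.4373  0.0678 -1.2137  0.0913  0.0227]
top wide None
top jack [ 0.5625  0.0708 -1.5708  0.0195  0.014 ]
top barrel [ 0.4472 -0.0662  0.      0.0185  0.0155]
top skirt [ 0.6617  0.0654 -1.2619  0.0307  0.0209]
side bass_tray [ 0.4991 -0.2552 -1.5632  0.1404  0.119 ]
side guitar_tray [ 0.48    0.291  -1.5708  0.184   0.176 ]
side long [ 0.4354  0.0755 -1.2261  0.0992  0.0191]
side wide [ 0.56   -0.0629 -1.0023  0.0811  0.0361]
side jack [ 0.5627  0.073  -0.9697  0.0418  0.038 ]
side barrel [ 0.446  -0.059  -1.5708  0.034   0.023 ]
side skirt [0.6634 0.0717 0.8419 0.0289 0.0269]
```

View pics/seg0.png

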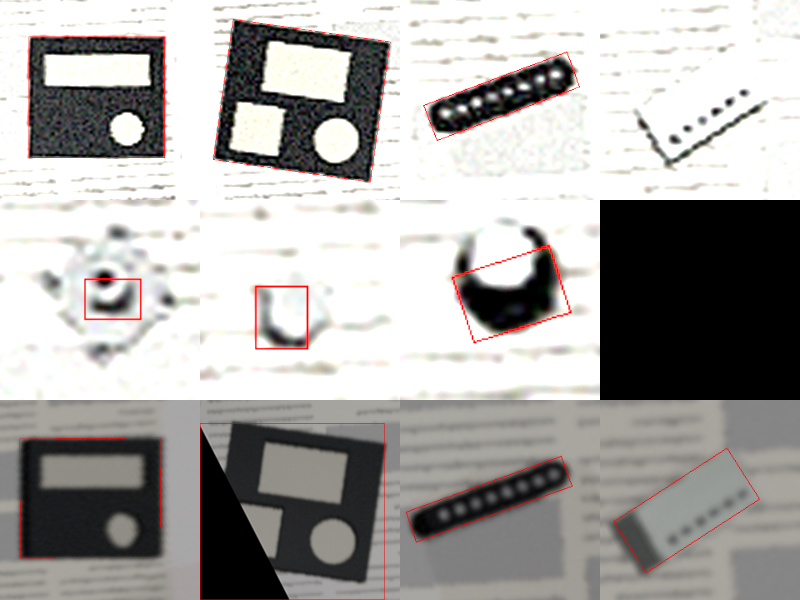

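View pics/seg1.png

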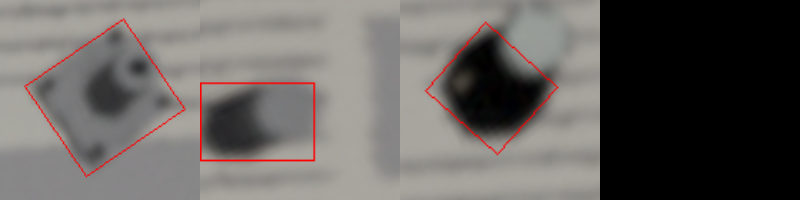

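```bash
cat > job.py <<'E'
from h import *
from math import cos,sin,pi
DY=.0015
TR={"bass":(.5002,-.2612+DY,0.0),"guitar":(.4906,.2812+DY,-.142)}
# part: pick x,y,closing angle,width, tray, cut-out x,y, closing angle in tray
P={"long":(.4373,.0678,.357,.019,"bass",.027,0,0),
"barrel":(.448,-.0695,pi/2,.020,"bass",-.032,-.030,pi/2),
"jack":(.5635,.0715,-.95,.016,"guitar",-.034,.040,pi/2),
"skirt":(.666,.067,pi/2,.022,"guitar",-.034,-.040,pi/2),
"wide":(.563,-.071,.56,.038,"guitar",.030,0,0)}
def ori(a): return np.array([[-sin(a),cos(a),0],[cos(a),sin(a),0],[0,0,-1]])
def ok(x,y,a,z=.12):
    q=[r.inverse_kinematics((x,y,zz),ori(a)) for zz in (z,.01)]
    return None if any(v is None for v in q) else max(abs(v[5]) for v in q)
def best(x,y,a):
    c=[(ok(x,y,b),b) for b in (a,a+pi,a-pi)]; return min((t for t in c if t[0] is not None))[1]
def target(n):
    _,_,_,_,t,u,v,a=P[n]; X,Y,w=TR[t]
    return X+cos(w)*u-sin(w)*v, Y+sin(w)*u+cos(w)*v, a+w
def pick(n,tip=.009):
    x,y,a,w=P[n][:4]; y+=DY; a=best(x,y,a)
    r.move_gripper(w+.028); r.reach((x,y,.12),ori(a)); r.move_l((x,y,.04)); r.move_l((x,y,tip),feed=.06)
    r.move_gripper(0.0); r.dwell(.2); o=r.get_obs(); print(n,"grip",round(o["opening"],4),round(o["grasp_force"],1))
    r.move_l((x,y,.12)); o=r.get_obs(); print(" lifted",round(o["opening"],4),round(o["grasp_force"],1),o["time_s"])
def place(n,tip=.009,gap=.001,du=0,dv=0):
    x,y,a=target(n); w=P[n][3]; a=best(x,y,a); z=tip+.004+gap
    r.reach((x,y,.12),ori(a)); r.move_l((x,y,z+.02)); r.move_l((x,y,z),feed=.04)
    o=r.get_obs(); print(" down",np.round(o["tcp_pos"],4),np.round(o["contact_force"],1))
    r.move_gripper(w+.014); r.dwell(.2); r.move_l((x,y,.12)); print(" t",r.get_obs()["time_s"])
E
python3 - <<'E'
from job import *
for n in P: print(n,best(*P[n][:3]),best(*target(n)),np.round(target(n),3))
pick("long")
cv2.imwrite("pics/lift.png",cv2.resize(grab_frame("side")[:,:,::-1],(640,480)))
E
```

```text
long 0.357 0.0 [ 0.527 -0.26   0.   ]
barrel -1.5707963267948966 -1.5707963267948966 [ 0.468 -0.29   1.571]
jack -0.95 1.4287963267948967 [0.463 0.327 1.429]
skirt 1.5707963267948966 1.4287963267948967 [0.451 0.248 1.429]
wide 0.56 -0.142 [ 0.52   0.278 -0.142]
long grip 0.0187 30.0
 lifted 0.0186 30.0 7.4583
```

View pics/lift.png

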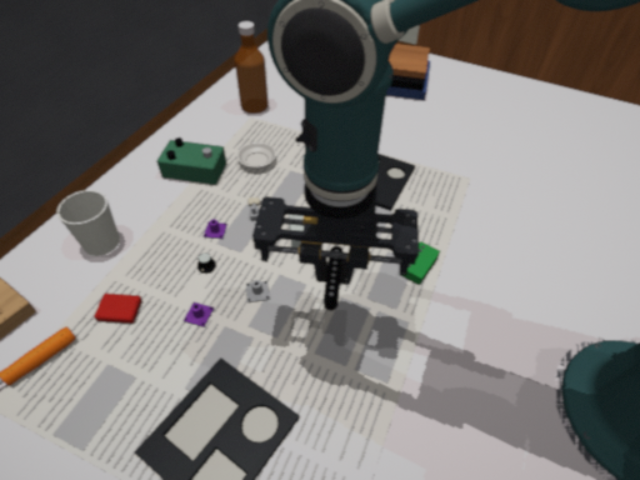

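The long pickup is held level near (330,280). I'll place it and go on to the barrel, then check.

```bash
python3 - <<'E'
from job import *
place("long"); pick("barrel"); place("barrel"); pick("jack")
a=rect("top",grab_frame("top"),.011,.4,.6,-.37,-.17)
cv2.imwrite("pics/c1.png",np.hstack([cv2.convertScaleAbs(a,alpha=2.5),cv2.resize(grab_frame("side")[90:320,90:320],(400,400))])[:,:,::-1])
E
```

```text
down [ 0.527  -0.2597  0.0136] [ 0.5 -0.2 -1.7]
 t 11.6333
barrel grip 0.0189 30.0
 lifted 0.0191 30.0 16.675
 down [ 0.468  -0.2896  0.0137] [ 0.2  0.3 -0.8]
 t 20.4167
jack grip 0.0149 30.0
 lifted 0.0147 30.0 25.1667Traceback (most recent call last):
  File "<stdin>", line 4, in <module>
    return _nx.concatenate(arrs, 1, dtype=dtype, casting=casting)
           ~~~~~~~~~~~~~~~^^^^^^^^^^^^^^^^^^^^^^^^^^^^^^^^^^^^^^^
ValueError: all the input array dimensions except for the concatenation axis must match exactly, but along dimension 0, the array at index 0 has size 399 and the array at index 1 has size 400
```

```bash
python3 - <<'E'
from job import *
a=cv2.resize(rect("top",grab_frame("top"),.011,.4,.6,-.37,-.17),(400,400))
cv2.imwrite("pics/c1.png",np.hstack([cv2.convertScaleAbs(a,alpha=2.5),cv2.resize(grab_frame("side")[90:320,130:360],(400,400))])[:,:,::-1])
E
```

```text
(no output)
```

View pics/c1.png

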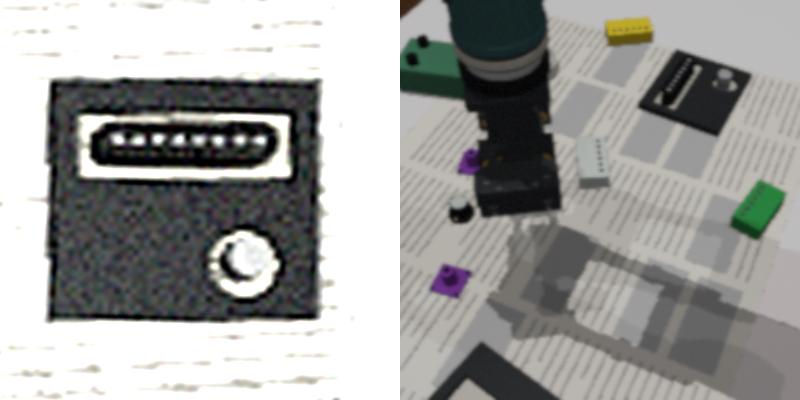

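The long pickup (185,145) and the barrel (243,258) sit well centred in the bass tray. The jack has left the stock and is in the gripper. I'll carry on.

```bash
python3 - <<'E'
from job import *
place("jack"); pick("skirt"); place("skirt"); pick("wide"); place("wide")
r.reach((.45,-.1,.25),ori(0)); r.dwell(.3)
t=grab_frame("top"); s=grab_frame("side")
f=lambda c,i,x,y,al:cv2.convertScaleAbs(cv2.resize(rect(c,i,.011,x-.1,x+.1,y-.1,y+.1),(290,290)),alpha=al)
cv2.imwrite("pics/c2.png",np.vstack([np.hstack([f("top",t,.49,.28,2.5),f("top",t,.5,-.26,2.5)]),np.hstack([f("side",s,.49,.28,1.2),f("side",s,.5,-.26,1.2)])])[:,:,::-1])
print([(np.round(back("top",d["location"],.007),3),d["confidence"]) for d in models.mark_of("tuner_mid","top")], r.get_obs()["time_s"])
E
```

```text
down [0.4624 0.327  0.0137] [ 0.3  0.7 -0.7]
 t 29.875
skirt grip 0.0211 30.0
 lifted 0.0207 30.0 34.6
 down [0.4511 0.2479 0.0137] [ 0.5 -0.2 -0.4]
 t 38.5333
wide grip 0.0377 30.0
 lifted 0.0376 30.0 43.3917
 down [0.5201 0.2784 0.0137] [ 0.2 -0.7 -0.7]
 t 47.55
[(array([ 0.664, -0.069]), 0.47)] 49.5083
```

View pics/c2.png

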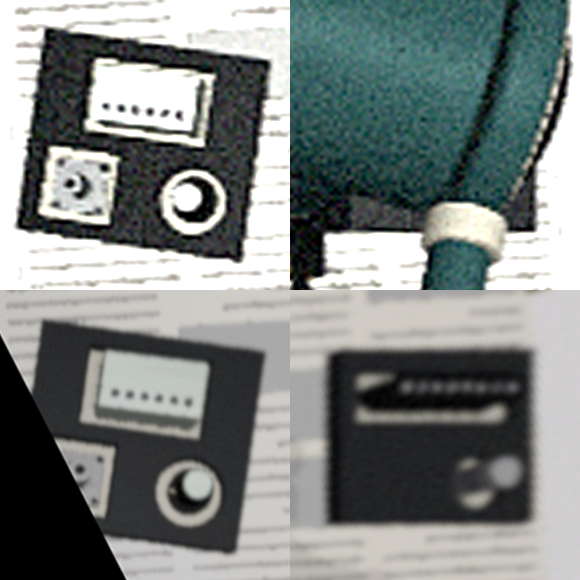

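All three parts sit inside their cut-outs in the guitar tray: wide (148,100), jack (78,183) and skirt knob (190,200). The bass tray parts are still home, and the tuner mark has moved only about 2 mm.

```bash
python3 -c "
from bench import close_job; print(close_job())"
```

```text
the job is handed in; nothing more can be done
None
```

I placed all five parts in their own cut-outs, where the last pictures show them seated, left the tuning machine where it lay, and handed the job in at about 50 s; no verdict came back.

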